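Fetch a spacer from a deep pocket with spring tongs

TASK

Take the spring tongs out of their pocket in the wooden block, squeeze them shut on the round steel spacer at the bottom of its pocket and lift it out; the fingers must not touch the spacer. Lower it into the wide plain unglazed bowl on the table, and only let go of it there, down inside the bowl. Then stand the tongs back in the pocket they came from.

Things in the scene. Friction and masses are not known exactly. Their poses are not given: they have to be found in the camera images.
- block: Pale wooden block fixed to the table, 86 (x) x 152 (y) x 74 mm, origin at the centre of its underside. Three pockets in its top in a row along y, centres at y = +46, 0, -46 mm, each 58 (x) x 36 (y) mm, 64 mm deep, floor 10 mm above the origin. The tongs stand in the one at +46; the spacer in one of the others, a flat hexagonal nut (26 mm wide, 10 high) in the third.
- tongs: Spring tongs, tips down, 140 mm tall, 120 g; origin between the tips' lower ends, z up. Parallel jaws close along x (about the block's x), tip paddles 18 mm wide, 26 high. Squeeze the wooden plates, z 100-140, 24 mm wide: 50 mm over them open (30 between tips, 38 over the jaws), 36 with the spacer gripped. The spring pushes back with 8 N (open) to 11 N; held at 42-47 mm they are carried open.
- spacer: Plain steel ring spacer standing on end, 16 mm in diameter, 18 mm tall, 6 mm bore, about 20 g; origin at the centre of its underside. It stands on the floor of its pocket, within 4 mm of the pocket's middle.
- bowl: Wide plain cream unglazed bowl, loose on the table, 125 mm in diameter, 66 mm tall, about 0.3 kg, origin at the centre of its underside, z up. Inside: floor 8 mm above the origin, clear width about 50 mm at the floor, 68 mm at 25 mm height, 108 mm at the rim.
There are look-alikes about, which are no part of the job. There is more than one size of the tongs; the job needs the larger.

How it is judged:
On the way, in this order (a step that is already met when the one before it is completed fails the run):
1. the spacer, held by the tongs, is lifted clear above the block (z of spacer in the frame of block above 0.078 m and contact force between tongs and spacer above 0.5 N), for 0.1 s.
2. the spacer, still held by the tongs, is inside the bowl, its underside at least 10 mm below the rim (horizontal distance between spacer and bowl below 0.045 m and z of spacer in the frame of bowl below 0.051 m and contact force between tongs and spacer above 0.5 N), for 0.1 s.
At the end, for the whole second after the job is handed in: The spacer rests in the upright bowl on the table (within 45 mm of its axis, below its rim); the tongs stand released at the bottom of the block's y = +46 mm pocket (tips within 15 mm of its floor, leaning less than 20 degrees) (horizontal distance between spacer and bowl below 0.045 m and z of spacer in the frame of bowl below 0.05 m and linear speed of each of spacer, tongs below 0.05 m/s and angle between bowl's own z axis and vertical below 0.2 rad and height (world z) of bowl below 0.02 m and x of tongs in the frame of block between -0.022 and 0.022 m and y of tongs in the frame of block between 0.026 and 0.066 m and z of tongs in the frame of block below 0.025 m and angle between tongs's own z axis and vertical below 0.35 rad); the robot touches nothing.
It fails at once if the fingers touch the spacer; only the tongs may (contact force between the fingers and spacer above 0.5 N).
It also fails if it takes over 64 s, if anything falls off the work surface, if the arm or the gripper's body presses on something with over 40 N, if the wrist force passes 120 N, or if a joint passes its speed limit or range.

ROBOT

A 7-joint arm with a two-finger parallel gripper is mounted at the origin on a cart in front of the work surface, level with it; the furniture and walls round the work are solid. World frame = base frame: x ahead of the robot, y to its left, z up, the work surface at z = 0. Lengths are in m, angles in rad, forces in N, time in s.
With the tool pointing down it reaches from about 0.35 to 0.9 m from the base axis. Payload 8.1 kg.
Tool frame: the origin (TCP) lies at the very end of the fingers, on their centre line; the grasp point (between the pads) lies 19 mm behind it; z points along the fingers, y is the line along which they close (so a half turn about z gives the same grasp; the last joint's range is limited). The gripper opens to 92 mm and grips with 3 to 60 N. Pads are 19 mm wide; open, the fingers measure 130 mm over their backs; the gripper's body (75 mm by 190 mm) begins 47 mm behind the grasp point.
Start: joints at [-0.103, 0.434, 0.025, 1.573, -0.012, 1.134, -0.075], TCP at [0.625, -0, 0.227] pointing down, gripper open.
Joint ranges: [-2.62, 2.62], [-0.44, 2.09], [-1.27, 1.32], [0.08, 2.57], [-1.32, 4.46], [0.12, 2], [-2.74, 2.74]. Speed limits (rad/s): [2.22, 2.22, 3.01, 3.01, 3.14, 3.14, 3.14].

INTERFACE

Orientations are given as a rotation vector (axis times angle).
In Python, from cell import readout, cams, job gives the robot as it stands.
- The arm moves only by the tool drive_tool, never from a script. Its argument "commands" is a list of rows, each a list of 3 entries, a list of its own where there are three numbers: the turn, a rotation vector about the tool's x, y, z in rad, then the shift along the tool's x, y, z in cm, then the gripper's target within -1 to 1 (fully open at 1, half-way at 0, shut at -1). A call has 1 to 20 rows; each row is the pose to reach, as a shift and turn from the pose commanded when the call began, along the tool's axes at that moment; what a row does not reach only later rows make up. A row lasts 1/12 s, in which the tool goes at most 41.7 mm and 7.16 degrees, less where a joint would pass 70% of its speed; a pose out of reach is approached as far as the arm can. A call with a gripper value outside its range is refused whole. The fingers move at their own pace and stop on an object; "newtons" is the grip in N (left out, the last holds). Time passes only in rows, so rows that repeat a pose let the fingers close. It gives the time, the measured TCP pose, the force, the opening and the grip force at its end, in the units of the state.
- readout.observe(): the state, without advancing time (a new reading comes with each control period).
- cams.get_image(name): name is "scene" or "side" or "wrist"; returns the picture (420x560x3 uint8, blue, green, red); there is no depth.
- cams.camera_info(name): a dict with "camera_matrix" (3x3 intrinsics, pixels), "R" (3x3) and "t" (3): a world point X has camera coordinates R X + t. Camera axes: x right, y down, z forward; pixel columns grow to the right and rows downward; lengths in m; the calibration is good to about 2 mm. A picture is of the moment at which its call begins: read the wrist's pose just before it. camera_info takes no time and is no camera call; for the wrist camera it gives the pose at the moment of the call.
- job.sign_off(): hands the job in; it is judged then, once.
The state is a dict: "clock": time; "joints": joint angles; "dq": joint speeds; "joint_efforts": joint torques, N m; "position": TCP position; "ee_rot": TCP orientation; "force": force on the tool from outside, world axes, zero at the start; "ft_torque": the same for the moment, N m; "width": opening from 0.0 (shut) to 1.0 (fully open); "gripper_force": force on a finger pad.
Only numpy, scipy, OpenCV 4.12 (cv2) and the standard library are available. Lean on these libraries where they do the work, as an engineer would, in place of code of your own. Each camera call takes 0.05 s, during which the arm holds its last target. There are 200 camera calls.

## Working session

There is one attempt and no reset: what is moved stays moved. The work goes in short steps, Python scripts to look and compute and a tool call to move; the robot and the scene stay as the last step left them, time stands still between calls to the robot, and variables do not carry over. Pictures are saved under pics/ and viewed, at most 10 in all, crops included, and the job is handed in when it is done.

Besides the shell and the picture viewer there is one more tool, called in YAML: its name, and indented under it one key for each argument. drive_tool: Moves the arm, as the interface text tells. Its arguments: {"type":"object","properties":{"commands":{"type":"array"},"newtons":{"type":"number"}},"required":["commands"]}

```bash
mkdir -p pics; ls; cat > h.py <<'E'
import numpy as np, cv2
from cell import readout, cams, job
def ray(n,u,v,z,ci=None):
    ci=ci or cams.camera_info(n); K=np.array(ci["camera_matrix"]);R=np.array(ci["R"]);t=np.array(ci["t"])
    c=-R.T@t; d=R.T@np.linalg.inv(K)@[u,v,1]; return c+d*(z-c[2])/d[2]
def proj(n,X):
    ci=cams.camera_info(n); K=np.array(ci["camera_matrix"]);p=K@(np.array(ci["R"])@X+np.array(ci["t"])); return p[:2]/p[2]
E
python3 - <<'E'
from h import *
s=readout.observe(); print(s)
for n in("scene","side","wrist"):
    ci=cams.camera_info(n); R=np.array(ci["R"]); print(n, -R.T@np.array(ci["t"]), R.round(2).tolist(), ci["camera_matrix"])
    cv2.imwrite(f"pics/{n}0.png",cams.get_image(n))
a=cv2.imread("pics/scene0.png");b=cv2.imread("pics/side0.png")
E
```

```text
pics
{'clock': 0.0, 'joints': array([-0.10259024,  0.43521179,  0.02497862,  1.57411447, -0.01160949,
        1.13399402, -0.0751136 ]), 'dq': array([ 1.05323369e-03,  1.50039909e-03,  3.77113656e-04, -2.50286044e-04,
        3.14420840e-06, -8.28183974e-04,  1.49442261e-04]), 'joint_efforts': array([ 3.89017032e-04, -6.67853522e+01,  9.84863900e-01, -3.14464223e+01,
       -6.05165795e-02,  4.27553023e-02,  1.12382318e-04]), 'position': array([ 6.24479538e-01, -6.44001314e-05,  2.25945273e-01]), 'ee_rot': array([-2.22083517e+00, -2.22060755e+00,  1.90277214e-03]), 'force': array([0.25290364, 0.82977753, 0.09477386]), 'ft_torque': array([-0.04394733,  0.02789199, -0.01846978]), 'gripper_force': 0.0, 'width': 1.000762050377188}
scene [0.23151223 0.60645666 0.8042815 ] [[-0.9, -0.43, 0.0], [-0.32, 0.66, -0.68], [0.29, -0.62, -0.73]] [[459.22394601   0.         281.24418016]
 [  0.         459.22394601 203.34165945]
 [  0.           0.           1.        ]]
side [0.3051083  0.56519322 0.58517548] [[-0.95, -0.32, -0.02], [-0.19, 0.59, -0.78], [0.26, -0.74, -0.62]] [[459.14721144   0.         282.70616078]
 [  0.         459.14721144 208.56640101]
 [  0.           0.           1.        ]]
wrist [0.62493058 0.06781256 0.38357123] [[1.0, -0.0, -0.0], [0.0, -0.97, 0.25], [-0.0, -0.25, -0.97]] [[357.27251874   0.         281.09934953]
 [  0.         357.27251874 219.6192382 ]
 [  0.           0.           1.        ]]
```

View pics/scene0.png

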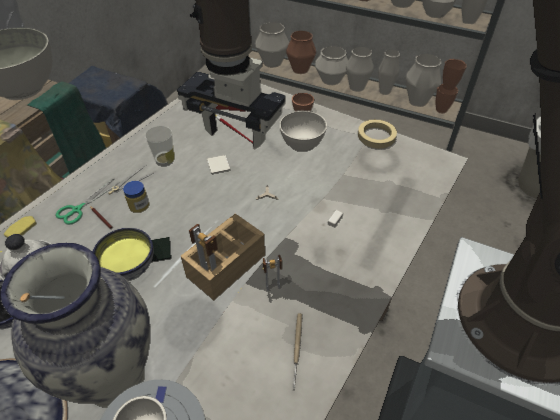

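View pics/wrist0.png

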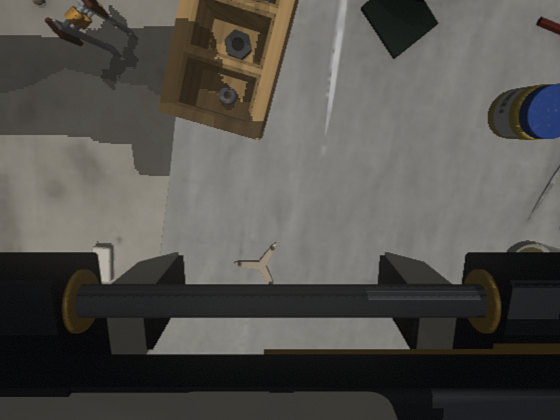

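The wrist view shows the block, with the spacer at (228,96) in its low-y pocket and the nut in the middle one. The scene view shows the tongs in the block at (203,245), a small look-alike standing at (272,270), and bowl candidates at (303,130) and (140,410).

```bash
python3 - <<'E'
from h import *
a=cv2.imread("pics/scene0.png");b=cv2.imread("pics/side0.png")
A=cv2.resize(a[95:295,170:310],None,fx=2.8,fy=2.8,interpolation=2);B=cv2.resize(b,(400,300))
c=np.zeros((600,800,3),np.uint8);c[:560,:392]=A;c[:300,400:]=B
c[300:,400:]=cv2.resize(cv2.imread("pics/wrist0.png")[0:150,130:330],(400,300),interpolation=2)
cv2.imwrite("pics/c1.png",c)
E
```

```text
(no output)
```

View pics/c1.png

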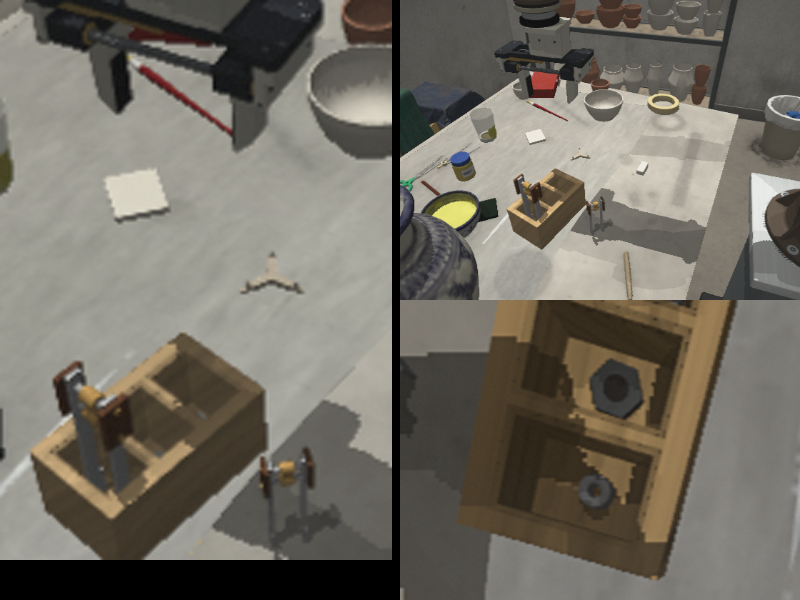

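```bash
python3 - <<'E'
from h import *
print("spacer",ray("wrist",228,96,.028),"nut",ray("wrist",238,43,.02))
print("cornersBL",ray("wrist",160,110,.074),"BR?",ray("wrist",260,139,0),ray("wrist",260,139,.074))
print("bowl rim",ray("scene",303,127,.066),ray("scene",303,146,.03))
print("tongs top",ray("scene",203,245,.12))
E
```

```text
spacer [0.57383507 0.09572894 0.028     ] nut [0.58379074 0.14318119 0.02      ]
cornersBL [0.52355384 0.08114384 0.074     ] BR? [0.60174485 0.0551724  0.        ] [0.60622464 0.05761064 0.074     ]
bowl rim [ 0.59656299 -0.28715005  0.066     ] [ 0.58183272 -0.256953    0.03      ]
tongs top [0.59396154 0.18940618 0.12      ]
```

drive_tool:
  commands:
    - [[0,0,0.1],[3,-1,-2],1]
    - [[0,0,0.2],[6,-2,-4],1]
    - [[0,0,0.277],[9,-3,-6],1]
    - [[0,0,0.277],[10,-3.5,-7.5],1]
    - [[0,0,0.277],[10,-3.5,-7.5],1]
    - [[0,0,0.277],[10,-3.5,-7.5],1]

```text
clock: 0.65
position: [0.5901, 0.1007, 0.3022]
ee_rot: [2.504, 1.896, 0.002]
force: [-0.0, -0.6, -0.3]
width: 0.999
gripper_force: 0.0
```

```bash
python3 - <<'E'
from h import *
s=readout.observe(); print(s["position"],s["ee_rot"],s["clock"])
import pickle
pickle.dump(cams.camera_info("wrist"),open("ci1.pkl","wb"))
a=cams.get_image("wrist"); cv2.imwrite("pics/w1.png",a)
cv2.imwrite("pics/w1v.png",cv2.resize(a[:300],(800,429),interpolation=2))
E
```

```text
[0.59011791 0.10067239 0.30222496] [2.50432911e+00 1.89565268e+00 1.81072248e-03] 0.65
```

View pics/w1v.png

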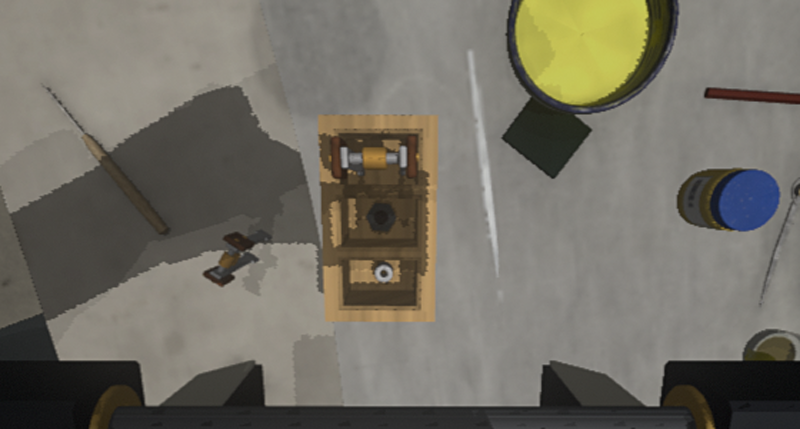

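```bash
python3 - <<'E'
from h import *
import pickle; ci=pickle.load(open("ci1.pkl","rb")); k=560/800
f=lambda u,v,z: ray(0,u*k,v*k,z,ci)
C=[f(u,v,.074)[:2] for u,v in((317,114),(438,116),(436,322),(322,321))]
print(np.round(C,4)); c=np.mean(C,0)
ex=(C[1]-C[0]+C[2]-C[3])/2; ey=(C[0]-C[3]+C[1]-C[2])/2
print("size",np.linalg.norm(ex),np.linalg.norm(ey),"yaw",np.arctan2(ex[1],ex[0]),np.arctan2(-ey[0],ey[1]))
y=np.arctan2(ex[1]*0-ey[0],ey[1]); X=np.array([np.cos(y),np.sin(y)]);Y=np.array([-X[1],X[0]])
print("c",c,"tongs pocket",c+.046*Y,"spacer pocket",c-.046*Y)
L,R=f(337,157,.15),f(412,157,.15); print("plates top",L,R,np.linalg.norm(R-L),(L+R)/2)
L,R=f(331,157,.15),f(417,157,.15); print("outer",L,R,np.linalg.norm(R-L),(L+R)/2)
s=f(384,272,.028);print("spacer",s,(s[:2]-c)@X,(s[:2]-c)@Y+.046)
t=(L+R)[:2]/2-c; print("tongs in block",t@X,t@Y)
E
```

```text
[[0.563  0.2264]
 [0.6452 0.2018]
 [0.6051 0.0555]
 [0.5193 0.0806]]
size 0.08761094562014472 0.1519507496305002 yaw -0.28762819914543786 -0.27961989715752317
c [0.58316108 0.14109125] tongs pocket [0.59585663 0.18530463] spacer pocket [0.57046552 0.09687787]
plates top [0.57583042 0.18907865 0.15      ] [0.61775382 0.17723019 0.15      ] 0.04356555425388308 [0.59679212 0.18315442 0.15      ]
outer [0.57247635 0.19002659 0.15      ] [0.62054855 0.17644034 0.15      ] 0.04995520528530747 [0.59651245 0.18323346 0.15      ]
spacer [0.57322074 0.09740941 0.028     ] 0.0025015016218006567 0.0012713069090764181
tongs in block 0.0012019643750613518 0.04419028029601165
```

The block fits its given size, its yaw is -0.277, and the tongs measure 50 mm over the plates. The spacer is off the pocket centre by (+2.5, +1.3) mm. Moving over the tongs, then down.

drive_tool:
  commands:
    - [[0,0,0],[3,-0.6,0],1]
    - [[0,0,0],[6,-1.2,0],1]
    - [[0,0,0],[8.1,-1.6,2],1]
    - [[0,0,0],[8.1,-1.6,5],1]
    - [[0,0,0],[8.1,-1.6,8],1]
    - [[0,0,0],[8.1,-1.6,11],1]
    - [[0,0,0],[8.1,-1.6,14],1]
    - [[0,0,0],[8.1,-1.6,16.5],1]
    - [[0,0,0],[8.1,-1.6,18.5],1]
    - [[0,0,0],[8.1,-1.6,19.1],1]
    - [[0,0,0],[8.1,-1.6,19.1],1]
    - [[0,0,0],[8.1,-1.6,19.1],1]
  newtons: 25

```text
clock: 1.7
position: [0.5972, 0.1812, 0.1108]
ee_rot: [2.508, 1.892, -0.001]
force: [0.2, -0.1, 0.1]
width: 0.999
gripper_force: 0.0
```

drive_tool:
  commands:
    - [[0,0,0],[0,0,0],0.1]
    - [[0,0,0],[0,0,0],0.05]
    - [[0,0,0],[0,0,0],0]
    - [[0,0,0],[0,0,0],-0.03]
    - [[0,0,0],[0,0,0],-0.03]
    - [[0,0,0],[0,0,0],-0.03]
    - [[0,0,0],[0,0,0],-0.03]
    - [[0,0,0],[0,0,0],-0.03]
    - [[0,0,0],[0,0,0],-0.03]
    - [[0,0,0],[0,0,0],-0.03]

```text
clock: 2.53
position: [0.5971, 0.1822, 0.1109]
ee_rot: [2.507, 1.893, 0.001]
force: [1.3, -0.7, 0.4]
width: 0.487
gripper_force: 9.5
```

drive_tool:
  commands:
    - [[0,0,0],[0,0,-0.5],-0.03]
    - [[0,0,0],[0,0,-1.5],-0.03]
    - [[0,0,0],[0,0,-3],-0.03]
    - [[0,0,0],[0,0,-5],-0.03]
    - [[0,0,0],[0,0,-7],-0.03]
    - [[0,0,0],[0,0,-9],-0.03]
    - [[0,0,0],[-2,0,-9],-0.03]
    - [[0,0,0],[-4.5,0,-9],-0.03]
    - [[0,0,0],[-7,0,-9],-0.03]
    - [[0,0,0],[-8.9,0.1,-9],-0.03]
    - [[0,0,0],[-8.9,0.1,-9],-0.03]
    - [[0,0,0],[-8.9,0.1,-9],-0.03]
    - [[0,0,0],[-8.9,0.1,-9],-0.03]
    - [[0,0,0],[-8.9,0.1,-9],-0.03]

```text
clock: 3.7
position: [0.5735, 0.0978, 0.201]
ee_rot: [-2.505, -1.895, -0.001]
force: [0.6, 1.1, -0.5]
width: 0.488
gripper_force: 9.0
```

```bash
python3 - <<'E'
from h import *
s=readout.observe(); print(s["position"],s["ee_rot"])
a=cams.get_image("wrist"); b=cams.get_image("side"); d=cams.get_image("scene")
p=proj("side",s["position"]-[0,0,.08]).astype(int);q=proj("scene",s["position"]-[0,0,.08]).astype(int);print(p,q)
def cr(i,p,w=65,h=75): return cv2.resize(i[p[1]-h:p[1]+h,p[0]-w:p[0]+w],(260,300),interpolation=2)
c=np.zeros((600,800,3),np.uint8); c[:300,:260]=cr(b,p);c[:300,270:530]=cr(d,q)
c[300:,:400]=cv2.resize(d,(400,300)); c[300:,400:]=cv2.resize(a[150:360,140:420],(400,300))
cv2.imwrite("pics/c2.png",c)
cv2.imwrite("pics/s2.png",d)
E
```

```text
[0.57353208 0.09783645 0.2010357 ] [-2.50508091e+00 -1.89507447e+00 -1.18654113e-03]
[219 232] [236 215]
```

View pics/c2.png

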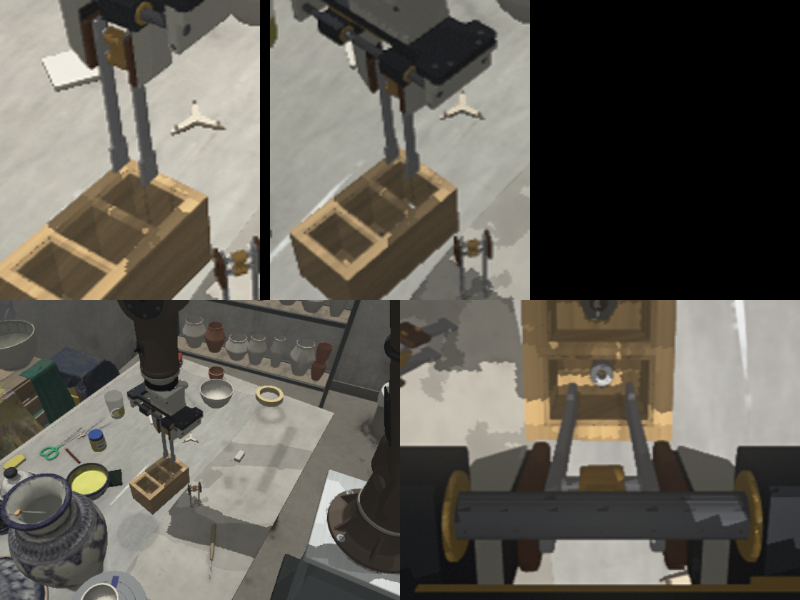

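```bash
python3 - <<'E'
from h import *
P=np.array([.5735,.0978,.1])
for dz in (0,.026): print(proj("side",P+[0,0,dz]),proj("wrist",P+[0,0,dz]),proj("scene",P+[0,0,dz]))
print("tip",ray("wrist",281.4,213,.1),ray("side",220.5,244.5,.105))
print("spacer",ray("wrist",280.7,202.5,.028))
for X in ([.5732,.0974,.028],): print(proj("wrist",np.array(X)))
for v in (135,127,120): print("bowl",ray("scene",400/400*216*1.4,(395-300)*1.4,.066))
E
```

```text
[221.06093117 243.07935305] [281.61535745 219.79733307] [237.19795459 222.24709759]
[219.34309714 230.51273609] [281.5974172  229.50879951] [236.29666811 213.67302789]
tip [0.57476774 0.10286908 0.1       ] [0.57020616 0.10582571 0.105     ]
spacer [0.57210811 0.09617609 0.028     ]
[281.46027007 200.96669573]
bowl [ 0.58785407 -0.26358004  0.066     ]
bowl [ 0.58785407 -0.26358004  0.066     ]
bowl [ 0.58785407 -0.26358004  0.066     ]
```

drive_tool:
  commands:
    - [[0,0,0],[0,-0.05,1.5],-0.03]
    - [[0,0,0],[0,-0.05,3],-0.03]
    - [[0,0,0],[0,-0.05,4.5],-0.03]
    - [[0,0,0],[0,-0.05,6],-0.03]
    - [[0,0,0],[0,-0.05,7.2],-0.03]
    - [[0,0,0],[0,-0.05,8.2],-0.03]
    - [[0,0,0],[0,-0.05,8.8],-0.03]
    - [[0,0,0],[0,-0.05,8.8],-0.03]
    - [[0,0,0],[0,-0.05,8.8],-0.03]

```text
clock: 4.6
position: [0.573, 0.0967, 0.1128]
ee_rot: [2.507, 1.894, -0.0]
force: [0.2, -0.3, -1.0]
width: 0.485
gripper_force: 9.0
```

drive_tool:
  commands:
    - [[0,0,0],[0,0,0],-0.1]
    - [[0,0,0],[0,0,0],-0.2]
    - [[0,0,0],[0,0,0],-0.4]
    - [[0,0,0],[0,0,0],-0.6]
    - [[0,0,0],[0,0,0],-0.6]
    - [[0,0,0],[0,0,0],-0.6]
    - [[0,0,0],[0,0,0],-0.6]
    - [[0,0,0],[0,0,0],-0.6]
    - [[0,0,0],[0,0,0],-0.6]
  newtons: 30

```text
clock: 5.35
position: [0.5734, 0.0966, 0.1134]
ee_rot: [2.507, 1.893, 0.002]
force: [-0.4, -0.8, 6.3]
width: 0.37
gripper_force: 30.0
```

Closed to 34 mm, which means the spacer is gripped (they would close to about 20 mm if empty). Lifting and moving toward the bowl for a look.

drive_tool:
  commands:
    - [[0,0,0],[0,0,-0.5],-0.6]
    - [[0,0,0],[0,0,-1.5],-0.6]
    - [[0,0,0],[0,0,-3],-0.6]
    - [[0,0,0],[0,0,-5],-0.6]
    - [[0,0,0],[0,0,-7],-0.6]
    - [[0,0,0],[0,0,-9.5],-0.6]
    - [[0,0,0],[0,0,-12],-0.6]
    - [[0,0,0],[0,0,-14],-0.6]
    - [[0,0,0],[0,0,-14],-0.6]
    - [[0,0,0],[-2,0.7,-14],-0.6]
    - [[0,0,0],[-5,1.75,-14],-0.6]
    - [[0,0,0],[-8,2.8,-14],-0.6]
    - [[0,0,0],[-11,3.9,-14],-0.6]
    - [[0,0,0],[-14,4.9,-14],-0.6]
    - [[0,0,0],[-17,6,-14],-0.6]
    - [[0,0,0],[-19.5,6.9,-14],-0.6]
    - [[0,0,0],[-21.5,7.6,-14],-0.6]
    - [[0,0,0],[-21.5,7.6,-14],-0.6]
    - [[0,0,0],[-21.5,7.6,-14],-0.6]

```text
clock: 6.93
position: [0.5866, -0.1327, 0.2524]
ee_rot: [-2.51, -1.889, 0.001]
force: [0.2, 1.0, -2.6]
width: 0.369
gripper_force: 30.0
```

```bash
python3 - <<'E'
from h import *
import pickle
s=readout.observe(); print(s["position"],s["ee_rot"])
pickle.dump([cams.camera_info(n) for n in("wrist","scene")],open("ci2.pkl","wb"))
a=cams.get_image("wrist"); d=cams.get_image("scene");b=cams.get_image("side")
c=np.zeros((600,800,3),np.uint8); c[:300,:400]=cv2.resize(a,(400,300),interpolation=3)
c[:300,400:]=cv2.resize(d[60:210,200:400],(400,300),interpolation=2)
c[300:,400:]=cv2.resize(b[60:210,200:400],(400,300),interpolation=2)
c[300:,:400]=cv2.resize(a[150:360,140:420],(400,300))
cv2.imwrite("pics/c3.png",c)
E
```

```text
[ 0.58656329 -0.13266671  0.25240652] [-2.50955051e+00 -1.88925751e+00  1.48909691e-03]
```

View pics/c3.png

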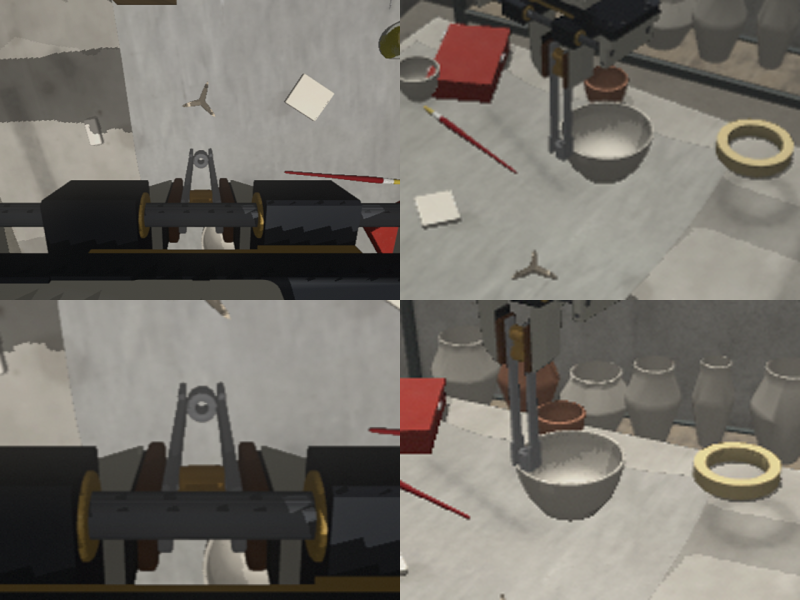

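```bash
python3 - <<'E'
from h import *
from scipy.optimize import least_squares
th=np.linspace(0,2*np.pi,180)
def ext(n,x,y):
    p=np.array([proj(n,np.array([x+.0625*np.cos(t),y+.0625*np.sin(t),.066])) for t in th]); return [p[:,0].min(),p[:,0].max(),p[:,1].min(),p[:,1].max()]
m=np.array([279.6,326,110.5, 258.5,312,125.5])
f=lambda q: np.r_[ext("scene",*q)[:3],ext("side",*q)[:3]]-m
r=least_squares(f,[.59,-.28],diff_step=1e-3,x_scale=.01); print(r.x,r.fun, ext("scene",*r.x),ext("side",*r.x))
s=readout.observe();d=r.x-s["position"][:2]
e=s["ee_rot"];a=2*np.arctan2(e[1],e[0]);tx=np.array([np.cos(a),np.sin(a)]);ty=np.array([tx[1],-tx[0]]);print(d,tx,d@tx,d@ty)
print(s["joints"])
E
```

```text
Traceback (most recent call last):
  File "h.py", line 7, in proj
    ci=cams.camera_info(n); K=np.array(ci["camera_matrix"]);p=K@(np.array(ci["R"])@X+np.array(ci["t"])); return p[:2]/p[2]
ValueError: time passes only in moves, steps and waits
```

```bash
python3 - <<'E'
from h import *
from scipy.optimize import least_squares
CI={n:cams.camera_info(n) for n in("scene","side")}
th=np.linspace(0,2*np.pi,180)
def ext(n,x,y):
    c=CI[n]; X=np.array([x+.0625*np.cos(th),y+.0625*np.sin(th),.066+0*th])
    p=np.array(c["camera_matrix"])@(np.array(c["R"])@X+np.array(c["t"])[:,None]); p=p[:2]/p[2]
    return [p[0].min(),p[0].max(),p[1].min(),p[1].max()]
m=np.array([279.6,326,110.5, 258.5,312,125.5])
f=lambda q: np.r_[ext("scene",*q)[:3],ext("side",*q)[:3]]-m
r=least_squares(f,[.59,-.28],diff_step=1e-3,x_scale=.01); print(r.x,r.fun, ext("scene",*r.x),ext("side",*r.x))
s=readout.observe();d=r.x-s["position"][:2]
e=s["ee_rot"];a=2*np.arctan2(e[1],e[0]);tx=np.array([np.cos(a),np.sin(a)]);ty=np.array([tx[1],-tx[0]]);print(d,tx,d@tx,d@ty)
print(s["joints"])
E
```

```text
[ 0.60040909 -0.29657742] [-0.32086021  0.98949061  0.00292624 -1.25294654  0.66865039 -0.17201282] [np.float64(279.2791397855465), np.float64(326.98949060928356), np.float64(110.50292624251023), np.float64(139.75436287048908)] [np.float64(257.24705345915334), np.float64(312.6686503868921), np.float64(125.32798718364286), np.float64(153.13486583062718)]
[ 0.01323727 -0.16706603] [0.27185025 0.96233957] -0.15717569667369125 0.05815569551093909
[ 0.0387798   0.37561361  0.12609193  1.6035731  -0.05109525  1.16609246
 -0.09899401]
```

drive_tool:
  commands:
    - [[0,0,0],[-2,0.7,0],-0.6]
    - [[0,0,0],[-5,1.8,0],-0.6]
    - [[0,0,0],[-8,2.9,0],-0.6]
    - [[0,0,0],[-11,4,0],-0.6]
    - [[0,0,0],[-14,5.2,0],-0.6]
    - [[0,0,0],[-15.7,5.8,0],-0.6]
    - [[0,0,0],[-15.7,5.8,2],-0.6]
    - [[0,0,0],[-15.7,5.8,4],-0.6]
    - [[0,0,0],[-15.7,5.8,6],-0.6]
    - [[0,0,0],[-15.7,5.8,6],-0.6]
    - [[0,0,0],[-15.7,5.8,6],-0.6]

```text
clock: 8.0
position: [0.5999, -0.2963, 0.192]
ee_rot: [-2.503, -1.894, 0.001]
force: [-0.1, -0.0, -0.4]
width: 0.367
gripper_force: 30.0
```

```bash
python3 - <<'E'
from h import *
s=readout.observe(); print(s["position"],s["ee_rot"])
a=cams.get_image("wrist"); d=cams.get_image("scene");b=cams.get_image("side")
c=np.zeros((600,800,3),np.uint8); c[:300,:400]=cv2.resize(a[150:360,140:420],(400,300),interpolation=2)
c[:300,400:]=cv2.resize(d[60:210,200:400],(400,300),interpolation=2)
c[300:,400:]=cv2.resize(b[60:210,200:400],(400,300),interpolation=2)
cv2.imwrite("pics/c4.png",c)
E
```

```text
[ 0.59989189 -0.29630916  0.19201692] [-2.50331202e+00 -1.89414750e+00  1.31507101e-03]
```

View pics/c4.png

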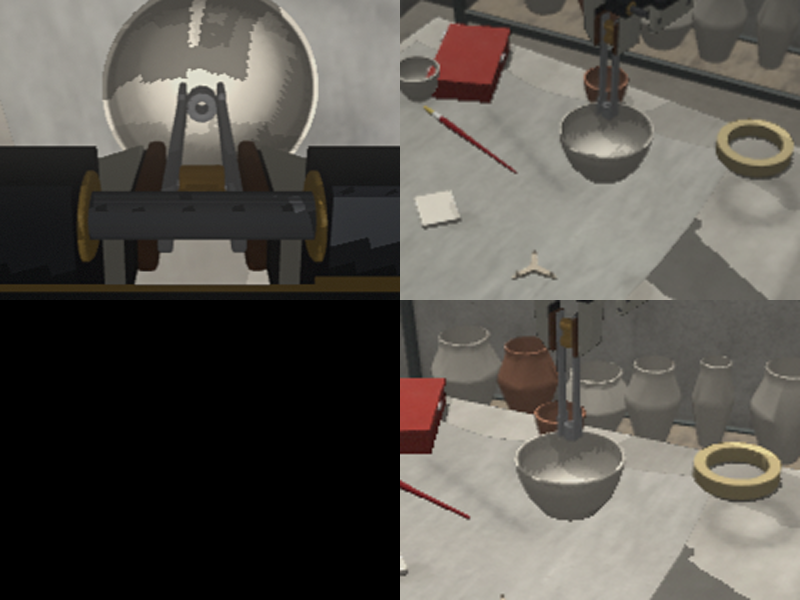

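The spacer is held over the bowl, about 5 mm off the rim centre in tool y. Nudging across and lowering.

drive_tool:
  commands:
    - [[0,0,0],[0,0.35,1],-0.6]
    - [[0,0,0],[0,0.35,2.5],-0.6]
    - [[0,0,0],[0,0.35,4],-0.6]
    - [[0,0,0],[0,0.35,5.3],-0.6]
    - [[0,0,0],[0,0.35,6.4],-0.6]
    - [[0,0,0],[0,0.35,7.1],-0.6]
    - [[0,0,0],[0,0.35,7.5],-0.6]
    - [[0,0,0],[0,0.35,7.5],-0.6]
    - [[0,0,0],[0,0.35,7.5],-0.6]
    - [[0,0,0],[0,0.35,7.5],-0.6]
    - [[0,0,0],[0,0.35,7.5],-0.6]

```text
clock: 9.07
position: [0.6039, -0.2992, 0.1186]
ee_rot: [2.506, 1.893, 0.001]
force: [-0.1, 0.4, -1.0]
width: 0.37
gripper_force: 30.0
```

drive_tool:
  commands:
    - [[0,0,0],[0,0,0.3],-0.6]
    - [[0,0,0],[0,0,0.3],-0.6]
    - [[0,0,0],[0,0,0.3],-0.2]
    - [[0,0,0],[0,0,0.3],-0.1]
    - [[0,0,0],[0,0,0.3],-0.03]
    - [[0,0,0],[0,0,0.3],-0.01]
    - [[0,0,0],[0,0,0.3],-0.01]
    - [[0,0,0],[0,0,0.3],-0.01]
    - [[0,0,0],[0,0,0.3],-0.01]
    - [[0,0,0],[0,0,0.3],-0.01]
    - [[0,0,0],[0,0,-0.5],-0.01]
    - [[0,0,0],[0,0,-1.5],-0.01]
    - [[0,0,0],[0,0,-3],-0.01]
    - [[0,0,0],[0,0,-5],-0.01]
    - [[0,0,0],[0,0,-7.5],-0.01]
    - [[0,0,0],[0,0,-10],-0.01]
    - [[0,0,0],[0,0,-10],-0.01]
    - [[0,0,0],[0,0,-10],-0.01]

```text
clock: 10.57
position: [0.6045, -0.2995, 0.2207]
ee_rot: [2.504, 1.891, 0.004]
force: [-0.1, -0.3, -1.9]
width: 0.496
gripper_force: 8.8
```

```bash
python3 - <<'E'
from h import *
s=readout.observe(); print(s["position"],s["ee_rot"])
a=cams.get_image("wrist"); d=cams.get_image("scene");b=cams.get_image("side")
c=np.zeros((600,800,3),np.uint8); c[:300,:400]=cv2.resize(a[150:360,140:420],(400,300),interpolation=2)
c[:300,400:]=cv2.resize(d[90:165,250:350],(400,300),interpolation=2)
c[300:,400:]=cv2.resize(b[60:210,200:400],(400,300),interpolation=2)
cv2.imwrite("pics/c5.png",c)
e=s["ee_rot"];a=2*np.arctan2(e[1],e[0]);tx=np.array([np.cos(a),np.sin(a)]);ty=np.array([tx[1],-tx[0]])
d=np.array([.597,.1822])-s["position"][:2];print(d@tx,d@ty,a-np.pi/2)
E
```

```text
[ 0.6045157  -0.29952263  0.22068321] [2.50381652 1.89077943 0.00378049]
0.4612753477410324 -0.1390619799055742 -0.2772070012188539
```

View pics/c5.png

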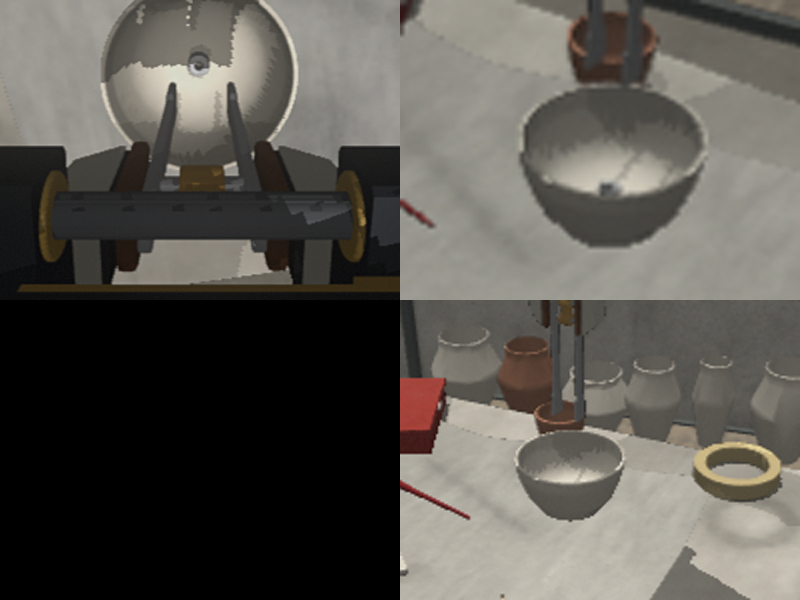

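The spacer lies at the bottom middle of the bowl and the tongs are held open. Taking them back.

drive_tool:
  commands:
    - [[0,0,0],[2,-0.6,-0.5],-0.01]
    - [[0,0,0],[5,-1.5,-1],-0.01]
    - [[0,0,0],[8.5,-2.5,-1],-0.01]
    - [[0,0,0],[12,-3.6,-1],-0.01]
    - [[0,0,0],[15.5,-4.6,-1],-0.01]
    - [[0,0,0],[19,-5.7,-1],-0.01]
    - [[0,0,0],[22.5,-6.7,-1],-0.01]
    - [[0,0,0],[26,-7.8,-1],-0.01]
    - [[0,0,0],[29.5,-8.8,-1],-0.01]
    - [[0,0,0],[33,-9.9,-1],-0.01]
    - [[0,0,0],[36.5,-10.9,-1],-0.01]
    - [[0,0,0],[40,-12,-1],-0.01]
    - [[0,0,0],[43,-12.9,-1],-0.01]
    - [[0,0,0],[45,-13.5,-1],-0.01]
    - [[0,0,0],[46.1,-13.9,-1],-0.01]
    - [[0,0,0],[46.1,-13.9,-1],-0.01]
    - [[0,0,0],[46.1,-13.9,-1],-0.01]
    - [[0,0,0],[46.1,-13.9,-1],-0.01]

```text
clock: 12.22
position: [0.5961, 0.1798, 0.2274]
ee_rot: [2.509, 1.889, -0.002]
force: [-0.4, -0.0, -0.4]
width: 0.5
gripper_force: 8.8
```

```bash
python3 - <<'E'
from h import *
s=readout.observe(); print(s["position"],s["ee_rot"])
a=cams.get_image("wrist"); d=cams.get_image("scene")
c=np.zeros((300,800,3),np.uint8); c[:300,:400]=cv2.resize(a[150:360,140:420],(400,300),interpolation=2)
c[:300,400:]=cv2.resize(d[165:315,130:330],(400,300),interpolation=2)
cv2.imwrite("pics/c6.png",c)
e=s["ee_rot"];a=2*np.arctan2(e[1],e[0]);tx=np.array([np.cos(a),np.sin(a)]);ty=np.array([tx[1],-tx[0]])
d=np.array([.597,.1832])-s["position"][:2];print(d@tx,d@ty,s["position"][2]-.1115)
E
```

```text
[0.59610211 0.17984775 0.22741385] [ 2.50853782e+00  1.88934449e+00 -2.08487239e-03]
0.00346985478612782 -6.261645788999712e-05 0.11591385467347325
```

View pics/c6.png

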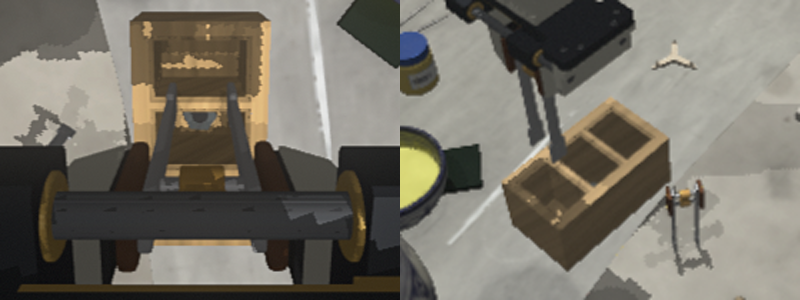

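Tongs are over their pocket. Lowering with a 3 mm correction along y.

drive_tool:
  commands:
    - [[0,0,0],[0.3,0,1],-0.01]
    - [[0,0,0],[0.3,0,2.5],-0.01]
    - [[0,0,0],[0.3,0,4],-0.01]
    - [[0,0,0],[0.3,0,5.5],-0.01]
    - [[0,0,0],[0.3,0,7],-0.01]
    - [[0,0,0],[0.3,0,8.5],-0.01]
    - [[0,0,0],[0.3,0,9.8],-0.01]
    - [[0,0,0],[0.3,0,10.7],-0.01]
    - [[0,0,0],[0.3,0,11.2],-0.01]
    - [[0,0,0],[0.3,0,11.4],-0.01]
    - [[0,0,0],[0.3,0,11.4],-0.01]
    - [[0,0,0],[0.3,0,11.4],-0.01]
    - [[0,0,0],[0.3,0,11.4],-0.01]

```text
clock: 13.4
position: [0.5971, 0.1856, 0.1145]
ee_rot: [2.507, 1.893, 0.002]
force: [0.2, -0.6, -1.2]
width: 0.494
gripper_force: 8.8
```

drive_tool:
  commands:
    - [[0,0,0],[-0.1,0,0.1],-0.01]
    - [[0,0,0],[-0.1,0,0.2],-0.01]
    - [[0,0,0],[-0.1,0,0.3],-0.01]
    - [[0,0,0],[-0.1,0,0.3],-0.01]
    - [[0,0,0],[-0.1,0,0.3],-0.01]

```text
clock: 13.82
position: [0.5964, 0.1845, 0.1108]
ee_rot: [2.507, 1.893, 0.0]
force: [-0.1, -0.7, -0.2]
width: 0.496
gripper_force: 8.9
```

Floor contact is likely (the weight is gone from the wrist force). Opening, waiting, then retreating upward.

drive_tool:
  commands:
    - [[0,0,0],[0,0,0],0.05]
    - [[0,0,0],[0,0,0],0.1]
    - [[0,0,0],[0,0,0],0.3]
    - [[0,0,0],[0,0,0],0.6]
    - [[0,0,0],[0,0,0],1]
    - [[0,0,0],[0,0,0],1]
    - [[0,0,0],[0,0,0],1]
    - [[0,0,0],[0,0,0],1]
    - [[0,0,0],[0,0,0],1]
    - [[0,0,0],[0,0,-1],1]
    - [[0,0,0],[0,0,-3],1]
    - [[0,0,0],[0,0,-6],1]
    - [[0,0,0],[0,0,-9],1]
    - [[0,0,0],[0,0,-12],1]
    - [[0,0,0],[-3,0,-15],1]
    - [[0,0,0],[-6,0,-17],1]
    - [[0,0,0],[-8,0,-18],1]
    - [[0,0,0],[-8,0,-18],1]
    - [[0,0,0],[-8,0,-18],1]
    - [[0,0,0],[-8,0,-18],1]

```text
clock: 15.48
position: [0.5743, 0.1083, 0.2908]
ee_rot: [-2.506, -1.894, -0.001]
force: [0.3, -0.3, -0.3]
width: 0.996
gripper_force: 0.0
```

```bash
python3 - <<'E'
from h import *
a=cams.get_image("wrist"); d=cams.get_image("scene")
c=np.zeros((600,800,3),np.uint8); c[:300,:400]=cv2.resize(a[40:250,140:420],(400,300),interpolation=2)
c[:300,400:]=cv2.resize(d[165:315,130:330],(400,300),interpolation=2); c[300:,:400]=cv2.resize(d,(400,300))
c[300:,400:]=cv2.resize(d[90:165,250:350],(400,300),interpolation=2)
cv2.imwrite("pics/c7.png",c)
E
```

```text
(no output)
```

View pics/c7.png

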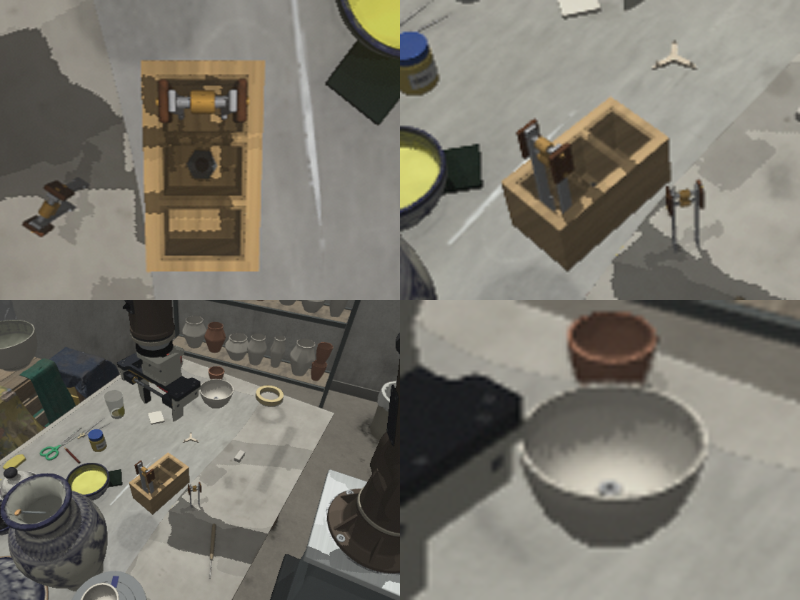

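The tongs stand upright in their pocket, the spacer is in the bowl, and the gripper is clear.

```bash
python3 -c "
from cell import job; print(job.sign_off())"
```

```text
the job is handed in; nothing more can be done
None
```

The job is handed in: the last pictures showed the spacer at the bottom of the upright bowl, the tongs standing in their own pocket and the gripper clear, at about 15.6 s; sign-off returned no verdict.

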